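# Weigh the tall wire spool

## Task

Find out how much wire is left on the tallest of the three copper-wire spools: slide it straight up off its post and stand it upright on the middle of the bench scale's round pan, setting it down without dropping or tipping it, and let go. Leave the other two spools on their posts.

Things in the scene. Friction and masses are not known exactly. Their poses are not given: they have to be found in the camera images.
- tall_spool: Tall slim spool, 60 mm high: plywood flanges 54 mm across, 6 mm thick, between them hard copper winding 48 mm across; 18 mm through bore, 0.2-0.45 kg. Origin: centre of underside, z up its axis; yaw irrelevant. Starts on any one of three 12 mm steel posts of a fixed wooden stand (base 90 x 300 mm, 20 mm thick); post tops 75 mm above the base, 95 mm above the table: lift it over 75 mm to free it.
- squat_spool: Bystander on another post: flanges 54 mm across, only 26 mm high, same copper wire. Origin: centre of its underside, z up. Stays on its post. The three posts stand in one straight row, 105 mm apart, on the left or the right of the table, the row turned up to 18 degrees from the table's left-right direction.
- broad_spool: Bystander on the remaining post of the stand: flanges 74 mm across, 36 mm high, same copper wire. Origin: centre of its underside, z up. Stays on its post.
- scale_pan (a point): Centre of the top face of the bench scale's pan: a flat, rimless round steel plate 164 mm across, 46 mm above the table; z up; fixed. The scale's grey housing, 200 x 200 mm, is lower than the pan and stands on the other side of the table from the post stand. A lidded jar 50 mm high stands between them.

How it is judged (in metres and radians):
On the way:
1. the tall spool has been lifted clear of its post, upright (height (world z) of tall_spool above 0.098 m and angle between tall_spool's own z axis and vertical below 0.35 rad), for 0.1 s.
At the end, for the whole second after the job is handed in: The tall spool stands upright (within 10 degrees) and at rest on the scale's pan, its axis within 45 mm of the pan's centre, and the squat and the broad spool are still on their posts, within 30 mm of where they started (horizontal distance between tall_spool and scale_pan below 0.045 m and z of tall_spool in the frame of scale_pan between -0.008 and 0.008 m and angle between tall_spool's own z axis and vertical below 0.17 rad and linear speed of tall_spool below 0.02 m/s and distance of each of squat_spool, broad_spool from where it was at the start of the episode below 0.03 m); the robot touches nothing.
It fails at once if the tall spool is let go more than 20 mm above the pan (horizontal distance between tall_spool and scale_pan below 0.11 m and z of tall_spool in the frame of scale_pan above 0.02 m and contact force between tall_spool and the fingers below 0.05 N).
It fails at once if the tall spool is tipped by more than 35 degrees (angle between tall_spool's own z axis and vertical above 0.61 rad).
It fails at once if another spool is taken from its post or moved by more than 30 mm (distance of any of squat_spool, broad_spool from where it was at the start of the episode above 0.03 m).
It also fails if it takes over 40 s, if anything falls off the work surface, if the arm or the gripper's body presses on something with over 40 N, if the wrist force passes 120 N, or if a joint passes its speed limit or range.

## Robot

A 6-joint arm with a two-finger parallel gripper is mounted at the origin on the work surface. World frame = base frame: x ahead of the robot, y to its left, z up, the work surface at z = 0. Lengths are in m, angles in degrees, forces in N, time in s.
With the tool pointing down it reaches from about 0.25 to 0.725 m from the base axis. Payload 9.7 kg.
Tool frame: the origin (TCP) lies midway between the tips of the shut fingers; the grasp point (between the pads) lies bot.grasp_offset behind it (bot.grasp_offset is the distance from the TCP to the grasp point, in m); x points along the fingers, y is the direction in which the jaws open and shut, and the axes are right-handed (so a half turn about x gives the same grasp; the last joint's range is limited). The gripper opens to 85 mm and grips with 20 to 120 N. Pads are 22 mm wide; open, the fingers measure 114 mm over their backs; the gripper's body (76 mm by 85 mm) begins 54 mm behind the grasp point. The pads swing forward as they close: fully open they stand 13 mm farther back than shut.
Start: joints at [67.953, 4.979, 10.078, 95.1, 0, 90], TCP at [0.206, 0.51, 0.231] pointing down, gripper open.
Joint ranges: [-179.16, 179.16], [-48.56, 103.87], [-65.8, 70.77], [-126.05, 130.52], [-82.76, 87.17], [-180, 180]. Speed limits (degrees/s): [127.2, 127.2, 147.25, 180, 180, 180].

## Interface

Orientations are given as [roll, pitch, yaw] about the fixed x, y, z axes, in that order (R = Rz(yaw) Ry(pitch) Rx(roll)).
In Python, from workcell import status, camera, bot gives the robot as it stands.
- The arm moves only by the shell command python3 -m jog 'ROWS' [OPENING] [FORCE]. ROWS is text: rows parted by semicolons, each of 4 numbers parted by spaces: the shift along the tool's x, y, z in mm, then the turn about the tool's x in degrees. A call has exactly 8 rows; each row is the pose to reach, as a shift and turn from the pose commanded when the call began, along the tool's axes at that moment; what a row does not reach only later rows make up. A row lasts 1/8 s, in which the tool goes at most 62.5 mm and 10.7 degrees, less where a joint would pass 70% of its speed; a pose out of reach is approached as far as the arm can. A call with a gripper value outside its range is refused whole. OPENING is the opening, from 0 (shut) to 1 (fully open), set as the call begins (- or left out, the last holds). The fingers move at their own pace and stop on an object; FORCE is the grip in N (left out, the last holds). Time passes only in rows, so rows that repeat a pose let the fingers close, or fill a call up. It gives the time, the measured TCP pose, the force and the opening at its end, in the units of the state.
- status.get_obs(): the state, without advancing time (a new reading comes with each control period).
- camera(name): name is "side" or "top" or "wrist"; returns a dict with "color" (400x640x3 uint8, red, green, blue), "vfov" (degrees; the focal length in pixels is half the picture's height over the tangent of half this angle, whatever the lens; pixels are square), "cx", "cy" (the principal point, pixels), "rvec" (rotation vector, rad) and "tvec" (3), from world to camera coordinates, as OpenCV has them. Camera axes: x right, y down, z forward; pixel columns grow to the right and rows downward; lengths in m; the calibration is good to about 2 mm. A picture is of the moment at which its call begins. There is no depth.
- bot.job_done(): hands the job in, once; it reports no verdict.
The state is a dict: "time": time; "q": joint angles; "qd": joint speeds; "joint_efforts": joint torques, N m; "ee_pos": TCP position; "tcp_rot": TCP orientation; "wrist_force": force on the tool from outside, world axes, zero at the start; "torque": the same for the moment, N m; "opening": finger opening in m.
Only numpy, scipy, OpenCV 4.12 (cv2) and the standard library are available. Lean on these libraries where they do the work, as an engineer would, in place of code of your own. Each camera call takes 0.05 s, during which the arm holds its last target. There are 200 camera calls.

## Working session

There is one attempt and no reset: what is moved stays moved. The work goes in short steps, Python scripts to look and compute and a shell command to move; the robot and the scene stay as the last step left them, time stands still between calls to the robot, and variables do not carry over. Pictures are saved under pics/ and viewed, about 8 in all and at most 12, crops included, and the job is handed in when it is done.

```bash
mkdir -p pics
cat > h.py <<'E'
import numpy as np, cv2
from workcell import status, camera, bot
def cam(n):
    c=camera(n); R=cv2.Rodrigues(np.array(c["rvec"],float))[0]; t=np.array(c["tvec"],float).ravel()
    f=200/np.tan(np.radians(c["vfov"])/2)
    return dict(img=c["color"],R=R,t=t,f=f,cx=c["cx"],cy=c["cy"],o=-R.T@t)
def ray(c,u,v):
    d=c["R"].T@np.array([(u-c["cx"])/c["f"],(v-c["cy"])/c["f"],1.]); return d/np.linalg.norm(d)
def onz(c,u,v,z):
    d=ray(c,u,v); return c["o"]+d*(z-c["o"][2])/d[2]
def tri(c1,p1,c2,p2):
    d1,d2=ray(c1,*p1),ray(c2,*p2)
    s=np.linalg.lstsq(np.c_[d1,-d2],c2["o"]-c1["o"],rcond=None)[0]
    a,b=c1["o"]+s[0]*d1,c2["o"]+s[1]*d2
    return (a+b)/2,np.linalg.norm(a-b)
def proj(c,p):
    q=c["R"]@np.asarray(p)+c["t"]; return c["cx"]+c["f"]*q[0]/q[2],c["cy"]+c["f"]*q[1]/q[2]
def save(c,n): cv2.imwrite(n,cv2.cvtColor(c["img"],cv2.COLOR_RGB2BGR))
E
python3 - <<'E'
from h import *
for n in ["top","side","wrist"]:
    c=cam(n); save(c,f"pics/{n}0.png"); print(n,c["o"].round(3),c["f"],c["R"][2].round(2))
s=status.get_obs(); print(s["ee_pos"],s["tcp_rot"],s["opening"],bot.grasp_offset,s["time"])
E
```

```text
top [0.511 0.002 0.909] 406.3232300852194 [ 0.03 -0.   -1.  ]
side [-0.038 -0.574  0.813] 435.87899422938193 [ 0.52  0.51 -0.69]
wrist [0.131 0.54  0.373] 345.62333452835674 [ 0.29 -0.12 -0.95]
[0.20639585 0.5096163  0.23075508] [ -90.98770402   89.94165901 -113.03814745] 0.08501554786237574 0.0187 0.15
```

View pics/top0.png

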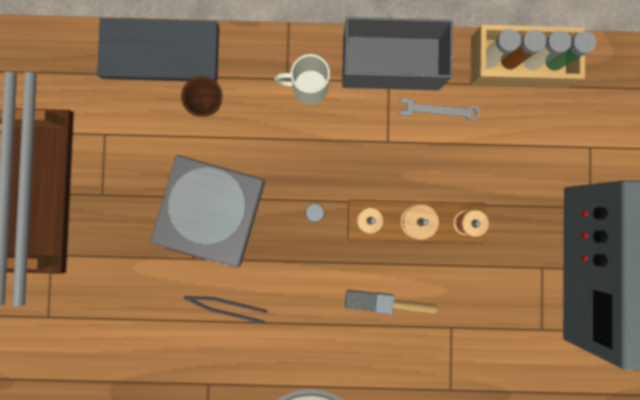

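View pics/side0.png

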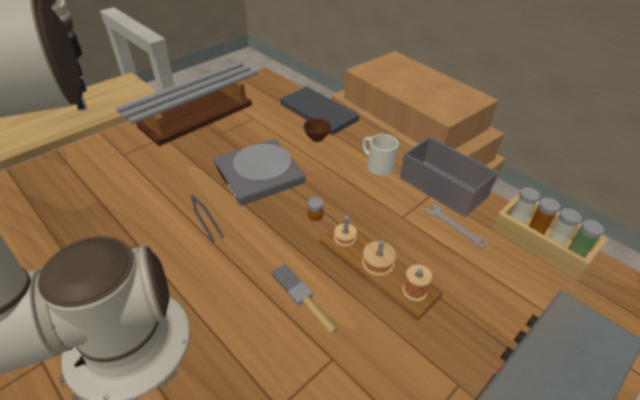

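Top view: the tall spool is the rightmost at (475,223), with copper showing on its left. Squat is at (370,220), broad at (420,222), pan at (207,205) and jar at (315,213). The side view agrees, with the tall spool at (418,278). Next I measure by mask.

Run:
```python
from h import *
T,S=cam("top"),cam("side")
def ell(c,box,name,fn):
    x0,y0,x1,y1=box; im=cv2.resize(c["img"][y0:y1,x0:x1],None,fx=4,fy=4,interpolation=cv2.INTER_CUBIC)
    hsv=cv2.cvtColor(im,cv2.COLOR_RGB2HSV); m=fn(hsv).astype(np.uint8)*255
    m=cv2.morphologyEx(m,cv2.MORPH_OPEN,np.ones((3,3)))
    cs=cv2.findContours(m,cv2.RETR_EXTERNAL,cv2.CHAIN_APPROX_NONE)[0]
    k=max(cs,key=cv2.contourArea); e=cv2.fitEllipse(cv2.convexHull(k))
    p=((e[0][0]+.5)/4-.5+x0,(e[0][1]+.5)/4-.5+y0)
    print(name,np.round(p,1),np.round(np.array(e[1])/4,1),round(e[2]))
    o=im.copy(); cv2.ellipse(o,e,(0,255,0),1)
    return p,np.hstack([o,cv2.merge([m]*3)])
ply=lambda h:(h[...,2]>205)&(h[...,1]<150)&(h[...,1]>50)
pan=lambda h:(h[...,2]>135)&(h[...,1]<60)
tiles=[];P={}
for n,c,b,f in [("tallT",T,(448,202,498,244),ply),("tallS",S,(395,255,445,307),ply),("broadT",T,(398,200,448,244),ply),("panT",T,(150,150,270,270),pan),("panS",S,(210,130,310,205),pan)]:
    P[n],o=ell(c,b,n,f); tiles.append(o)
    hs=cv2.cvtColor(c["img"],cv2.COLOR_RGB2HSV); 
for k in ["tall","pan"]: print(k,*tri(T,P[k+"T"],S,P[k+"S"]))
cv=np.zeros((600,800,3),np.uint8); 
x=y=0
for o,(x,y,w) in zip(tiles,[(0,0,390),(400,0,390),(0,200,390),(0,390,390),(400,290,390)]):
    o=cv2.resize(o,(w,int(w*o.shape[0]/o.shape[1]))); hh=min(o.shape[0],600-y); cv[y:y+hh,x:x+w]=o[:hh]
cv2.imwrite("pics/m1.png",cv[...,::-1])
for (u,v) in [(370,221),(420,222)]: print(onz(T,u,v,.05).round(3))
```

```text
tallT [475.1 223.1] [25.  25.6] 5Traceback (most recent call last):
  File "<stdin>", line 17, in <module>
  File "<stdin>", line 8, in ell
ValueError: max() iterable argument is empty
```

```bash
cat > m.py <<'E'
from h import *
def ell(c,box,name,fn):
    x0,y0,x1,y1=box; im=cv2.resize(c["img"][y0:y1,x0:x1],None,fx=4,fy=4,interpolation=cv2.INTER_CUBIC)
    hsv=cv2.cvtColor(im,cv2.COLOR_RGB2HSV); m=fn(hsv).astype(np.uint8)*255
    m=cv2.morphologyEx(m,cv2.MORPH_OPEN,np.ones((3,3)))
    cs=cv2.findContours(m,cv2.RETR_EXTERNAL,cv2.CHAIN_APPROX_NONE)[0]
    o=im.copy(); p=(0,0)
    if cs:
        k=max(cs,key=cv2.contourArea); e=cv2.fitEllipse(cv2.convexHull(k))
        p=((e[0][0]+.5)/4-.5+x0,(e[0][1]+.5)/4-.5+y0)
        print(name,np.round(p,1),np.round(np.array(e[1])/4,1),round(e[2]))
        cv2.ellipse(o,e,(0,255,0),1)
    return p,np.hstack([o,cv2.merge([m]*3)])
E
python3 - <<'E'
from m import *
T,S=cam("top"),cam("side")
hs=cv2.cvtColor(S["img"],cv2.COLOR_RGB2HSV)
print(hs[262:304:2,418].tolist(),hs[272,404:436:2].tolist())
ply=lambda h:(h[...,2]>205)&(h[...,1]<150)&(h[...,1]>50)
plyS=lambda h:(h[...,2]>175)&(h[...,1]<140)&(h[...,1]>50)
pan=lambda h:(h[...,2]>135)&(h[...,1]<60)
tiles=[];P={}
for n,c,b,f in [("tallT",T,(448,202,498,244),ply),("tallS",S,(395,255,445,290),plyS),("broadT",T,(398,200,448,244),ply),("squatT",T,(350,200,390,240),ply),("panT",T,(150,150,270,270),pan),("panS",S,(210,130,310,205),pan)]:
    P[n],o=ell(c,b,n,f); tiles.append(o)
for k in ["tall","pan"]: print(k,*tri(T,P[k+"T"],S,P[k+"S"]))
print(onz(T,*P["tallT"],.08),onz(T,*P["broadT"],.056),onz(T,*P["squatT"],.046),onz(T,*P["panT"],.046),onz(S,*P["panS"],.046),onz(T,315,213,.05))
cv=np.zeros((600,800,3),np.uint8)
for o,(x,y,w) in zip(tiles,[(0,0,390),(400,0,390),(0,200,390),(400,160,200),(0,390,390),(400,390,390)]):
    o=cv2.resize(o,(w,int(w*o.shape[0]/o.shape[1]))); hh=min(o.shape[0],600-y); cv[y:y+hh,x:x+w]=o[:hh]
cv2.imwrite("pics/m1.png",cv[...,::-1])
E
```

```text
[[15, 144, 150], [17, 120, 172], [18, 101, 197], [17, 77, 178], [17, 38, 140], [15, 23, 113], [20, 14, 106], [16, 40, 122], [17, 96, 178], [18, 105, 191], [17, 105, 190], [17, 109, 183], [14, 138, 144], [11, 165, 127], [10, 165, 131], [11, 161, 138], [11, 160, 137], [11, 158, 129], [16, 122, 161], [17, 117, 166], [15, 158, 134]] [[15, 160, 139], [16, 124, 167], [17, 106, 195], [17, 105, 197], [18, 102, 197], [17, 104, 188], [16, 102, 145], [15, 23, 113], [18, 10, 122], [16, 62, 147], [18, 101, 196], [18, 103, 200], [17, 104, 199], [17, 110, 188], [16, 137, 156], [15, 143, 153]]
tallT [475.2 223.1] [25.  25.6] 5
tallS [418.8 274.4] [20.2 25.5] 105
broadT [419.6 221.9] [33.5 36.4] 89
squatT [369.7 220.3] [24.6 25. ] 48
panT [206.2 205.5] [76.9 77.2] 52
panS [261.8 160.9] [34.5 55.8] 86
tall [ 0.5031273  -0.32576703  0.079248  ] 0.0012609534811974972
pan [0.5257161  0.2324867  0.04478324] 0.0029957452110560877
[ 0.50271124 -0.3249696   0.08      ] [ 0.50197658 -0.21773222  0.056     ] [ 0.50247529 -0.11437363  0.046     ] [0.5246149  0.23322895 0.046     ] [0.52572352 0.22994828 0.046     ] [0.51482853 0.00210097 0.05      ]
```

View pics/m1.png

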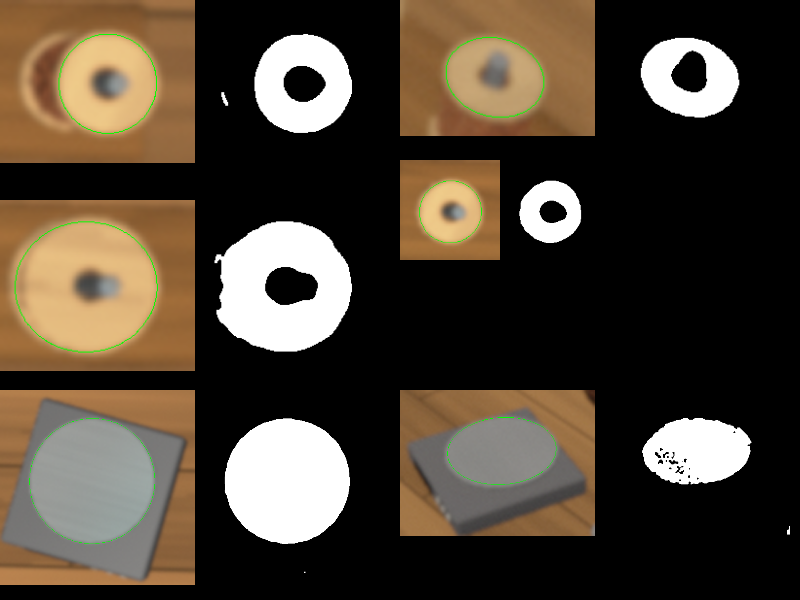

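```bash
cat > d.py <<'E'
import sys
from h import *
from scipy.spatial.transform import Rotation as Ro
def delta(tgt):
    s=status.get_obs(); R=Ro.from_euler("xyz",s["tcp_rot"],degrees=True).as_matrix()
    print("t",s["time"],"pos",np.round(s["ee_pos"],4),"q",np.round(s["q"],1),"open",round(s["opening"],4),"F",np.round(s["wrist_force"],1))
    print("tool axes in world (columns)\n",R.round(3))
    print("tool shift mm",(1000*R.T@(np.array(tgt)-s["ee_pos"])).round(1))
    print("turn so that tool y along world x:", round(np.degrees(np.arctan2(R[:,2][0],R[:,1][0])),1),"(+-180)")
if __name__=="__main__": delta([float(a) for a in sys.argv[1:4]])
E
python3 d.py 0.503 -0.326 0.20
```

```text
t 0.35 pos [0.2064 0.5097 0.2311] q [68.   5.  10.1 95.1  0.  90. ] open 0.0853 F [0.1 0.2 1.6]
tool axes in world (columns)
 [[-0.     0.375  0.927]
 [-0.     0.927 -0.375]
 [-1.    -0.    -0.   ]]
tool shift mm [  31.3 -663.3  588.6]
turn so that tool y along world x: 68.0 (+-180)
```

```bash
python3 -m jog '0 -40 36 8.5;0 -80 72 17;0 -120 108 25.5;0 -160 144 34;0 -200 180 42.5;0 -240 216 51;0 -280 252 59.5;0 -320 288 68' 1 && python3 d.py 0.503 -0.326 0.20
```

```text
time: 1.35
ee_pos: [0.3535, 0.1034, 0.2315]
tcp_rot: [109.0, 89.9, 18.7]
wrist_force: [0.4, 0.8, -0.0]
opening: 0.0856
t 1.35 pos [0.3535 0.1034 0.2315] q [ 16.3 -19.7 -12.   97.6   0.  106.6] open 0.0856 F [ 0.4  0.8 -0. ]
tool axes in world (columns)
 [[ 0.001  1.    -0.005]
 [ 0.    -0.005 -1.   ]
 [-1.     0.001 -0.   ]]
tool shift mm [ 31.5 151.8 428.6]
turn so that tool y along world x: -0.3 (+-180)
```

```bash
python3 -m jog '4 20 57 0;8 40 114 0;12 60 171 0;16 80 228 0;20 100 285 0;25 120 342 0;28 140 400 0;31 151 428 0' 1 && python3 -m jog '0 0 0 0;0 0 0 0;0 0 0 0;0 0 0 0;0 0 0 0;0 0 0 0;0 0 0 0;0 0 0 0' && python3 d.py 0.503 -0.326 0.20
python3 - <<'E'
from h import *
c=cam("wrist"); save(c,"pics/w1.png"); print(c["o"],proj(c,(.503,-.326,.08)),proj(c,(.503,-.326,.095)))
E
```

```text
time: 2.35
ee_pos: [0.5041, -0.3258, 0.1992]
tcp_rot: [-108.7, 90.0, 161.1]
wrist_force: [-0.2, -0.2, 0.5]
opening: 0.0853
time: 3.35
ee_pos: [0.5039, -0.3231, 0.2002]
tcp_rot: [-114.0, 90.0, 155.9]
wrist_force: [0.7, -0.3, 0.5]
opening: 0.0854
t 3.35 pos [ 0.5039 -0.3231  0.2002] q [-32.7  11.2  13.6  92.4  -0.   57.4] open 0.0854 F [ 0.7 -0.3  0.5]
tool axes in world (columns)
 [[-0.     1.    -0.001]
 [ 0.    -0.001 -1.   ]
 [-1.    -0.    -0.   ]]
tool shift mm [ 0.2 -0.9  2.9]
turn so that tool y along world x: -0.1 (+-180)
[ 0.503414   -0.24165574  0.34255608] (np.float64(321.423826569074), np.float64(199.1925296831597)) (np.float64(321.39948452102965), np.float64(205.25594163392753))
```

View pics/w1.png

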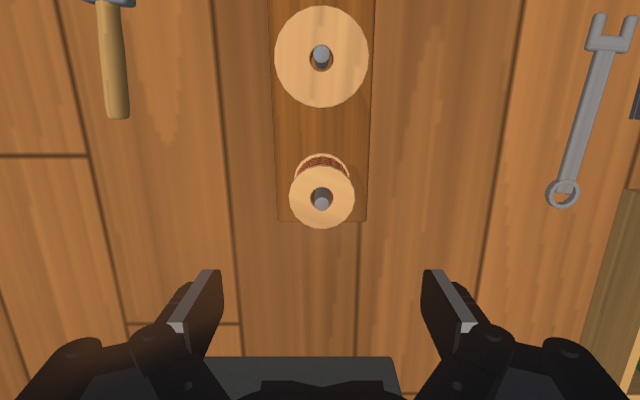

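The wrist view puts the tall spool's top centre at (321,197) and the post top at (321,203). That agrees with the triangulation to about 1.5 mm. I'll descend now.

```bash
python3 -m jog '25 -1 1 0;50 -1 1.5 0;75 -1 1.5 0;95 -1 1.5 0;110 -1 1.5 0;120 -1 1.5 0;130 -1 1.5 0;130 -1 1.5 0' 1 && python3 -m jog '10 0 0 0;20 0 0 0;30 0 0 0;40 0 0 0;40 0 0 0;40 0 0 0;40 0 0 0;40 0 0 0' && python3 d.py 0.503 -0.3245 0.03
```

```text
time: 4.4
ee_pos: [0.5027, -0.3244, 0.0697]
tcp_rot: [-122.7, 90.0, 147.2]
wrist_force: [1.0, -0.8, 0.1]
opening: 0.0852
time: 5.4
ee_pos: [0.5031, -0.3247, 0.0307]
tcp_rot: [52.9, 90.0, -37.2]
wrist_force: [0.6, 0.3, 0.1]
opening: 0.0855
t 5.4 pos [ 0.5031 -0.3247  0.0307] q [-32.8  12.4  -3.8  73.7  -0.   57.2] open 0.0855 F [0.6 0.3 0.1]
tool axes in world (columns)
 [[ 0.     1.    -0.001]
 [-0.    -0.001 -1.   ]
 [-1.     0.     0.   ]]
tool shift mm [ 0.7 -0.1 -0.2]
turn so that tool y along world x: -0.0 (+-180)
```

```bash
python3 -m jog '0 0 0 0;0 0 0 0;0 0 0 0;0 0 0 0;0 0 0 0;0 0 0 0;0 0 0 0;0 0 0 0' 0.3 60 && python3 -m jog '0 0 0 0;0 0 0 0;0 0 0 0;0 0 0 0;-2 0 0 0;-4 0 0 0;-6 0 0 0;-6 0 0 0' 0.3 60
python3 - <<'E'
from h import *
c=cam("wrist"); save(c,"pics/w2.png")
E
```

```text
time: 6.4
ee_pos: [0.5032, -0.3247, 0.0307]
tcp_rot: [61.1, 90.0, -29.0]
wrist_force: [0.5, 0.6, 4.5]
opening: 0.0483
time: 7.4
ee_pos: [0.5029, -0.3246, 0.0362]
tcp_rot: [-122.7, 90.0, 147.2]
wrist_force: [1.0, 0.3, -4.0]
opening: 0.0486
```

View pics/w2.png

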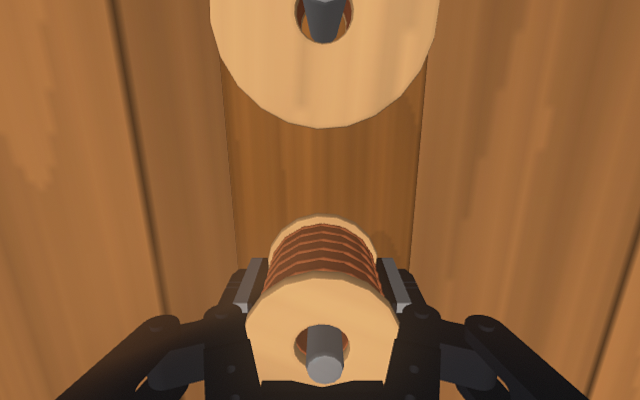

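The pads sit on the copper winding at a 48.5 mm opening, the spool is upright, and the load is about 4 N. Lifting.

```bash
python3 -m jog '-15 0 0 0;-30 0 0 0;-45 0 0 0;-60 0 0 0;-75 0 0 0;-90 0 0 0;-105 0 0 0;-110 0 0 0' && python3 -m jog '0 0 0 0;0 0 0 0;0 0 0 0;0 0 0 0;0 0 0 0;0 0 0 0;0 0 0 0;0 0 0 0' && python3 d.py 0.525 0.232 0.146
python3 - <<'E'
from h import *
c=cam("wrist"); s=cam("side"); a=c["img"]; b=cv2.resize(s["img"][180:330,340:500],None,fx=2,fy=2)
o=np.zeros((400,640+320,3),np.uint8);o[:,:640]=a;o[:300,640:]=b;o=cv2.resize(o,(800,333))
cv2.imwrite("pics/w3.png",o[...,::-1])
E
```

```text
time: 8.45
ee_pos: [0.5033, -0.3248, 0.1477]
tcp_rot: [58.1, 89.9, -31.9]
wrist_force: [0.4, 0.2, -3.8]
opening: 0.0489
time: 9.45
ee_pos: [0.5029, -0.3245, 0.1463]
tcp_rot: [92.5, 90.0, 2.5]
wrist_force: [0.9, 0.3, -4.8]
opening: 0.0483
t 9.45 pos [ 0.5029 -0.3245  0.1463] q [-32.8  10.8   7.1  86.3   0.   57.2] open 0.0483 F [ 0.9  0.3 -4.8]
tool axes in world (columns)
 [[ 0.     1.    -0.001]
 [ 0.    -0.001 -1.   ]
 [-1.     0.    -0.   ]]
tool shift mm [ 3.000e-01  2.160e+01 -5.566e+02]
turn so that tool y along world x: -0.0 (+-180)
```

View pics/w3.png

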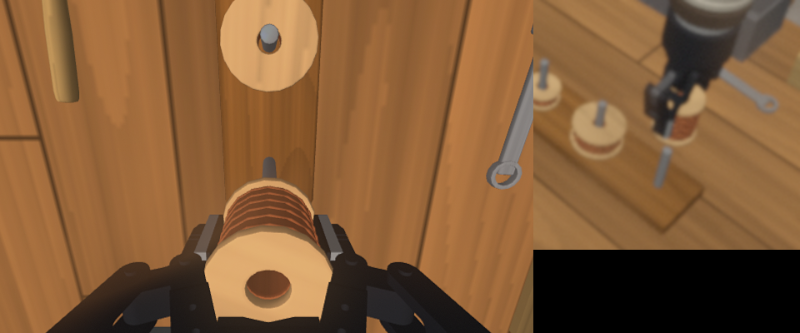

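The spool is held upright and clear of its post. Carrying it to the scale.

```bash
python3 -m jog '0 1 -15 0;0 2 -45 0;0 4 -80 0;0 5 -120 0;0 6 -160 0;0 8 -200 0;0 9 -240 0;0 11 -280 0' && python3 -m jog '0 1 -40 0;0 3 -80 0;0 5 -120 0;0 7 -160 0;0 8 -200 0;0 10 -235 0;0 11 -260 0;0 11 -276 0' && python3 -m jog '0 0 0 0;0 0 0 0;0 0 0 0;0 0 0 0;0 0 0 0;0 0 0 0;0 0 0 0;0 0 0 0' && python3 d.py 0.525 0.232 0.0567
python3 - <<'E'
from h import *
c=cam("wrist"); s=cam("side"); a=c["img"]; b=cv2.resize(s["img"][80:230,180:340],None,fx=2,fy=2)
print(proj(c,(.525,.232,.045)), [tuple(np.round(proj(c,(.525+.082*np.cos(k),.232+.082*np.sin(k),.045)))) for k in (0,np.pi/2,np.pi)])
o=np.zeros((400,640+320,3),np.uint8);o[:,:640]=a;o[:300,640:]=b;o=cv2.resize(o,(800,333))
cv2.imwrite("pics/w4.png",o[...,::-1])
E
```

```text
time: 10.55
ee_pos: [0.5138, -0.0426, 0.1465]
tcp_rot: [109.0, 90.0, 19.0]
wrist_force: [-0.3, 0.1, -3.4]
opening: 0.0483
time: 11.55
ee_pos: [0.5248, 0.2329, 0.1463]
tcp_rot: [-102.7, 90.0, 167.3]
wrist_force: [-0.0, -0.1, -4.5]
opening: 0.0483
time: 12.55
ee_pos: [0.5254, 0.2314, 0.1463]
tcp_rot: [-75.3, 90.0, -165.3]
wrist_force: [-0.1, 0.1, -4.5]
opening: 0.0485
t 12.55 pos [0.5254 0.2314 0.1463] q [ 23.8   7.4   3.3  85.9   0.  113.8] open 0.0485 F [-0.1  0.1 -4.5]
tool axes in world (columns)
 [[-0.     1.    -0.001]
 [-0.    -0.001 -1.   ]
 [-1.    -0.     0.   ]]
tool shift mm [89.6 -0.4 -0.6]
turn so that tool y along world x: -0.0 (+-180)
(np.float64(322.104975131944), np.float64(202.53233587592268)) [(np.float64(433.0), np.float64(202.0)), (np.float64(322.0), np.float64(86.0)), (np.float64(212.0), np.float64(203.0))]
```

View pics/w4.png

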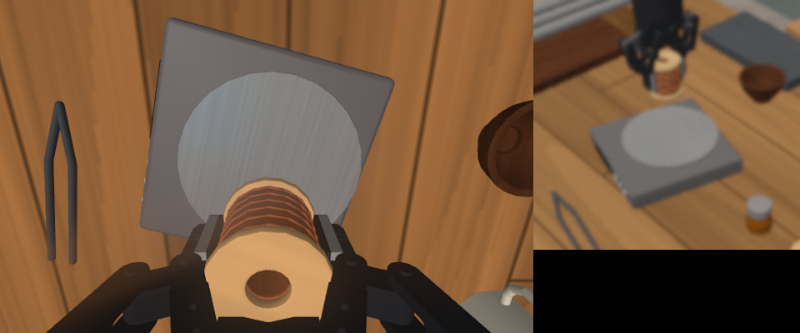

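The pan outline at (214–433, top 86) matches the predicted one (212–433, 86), and the spool is upright over the centre. I'll lower it and watch the wrist force.

```bash
python3 -m jog '12 0 0 0;25 0 0 0;38 0 0 0;50 0 0 0;62 0 0 0;72 0 0 0;80 0 0 0;84 0 0 0' && python3 -m jog '0 0 0 0;0 0 0 0;0.5 0 0 0;1 0 0 0;1.5 0 0 0;2 0 0 0;2.5 0 0 0;2.5 0 0 0' && python3 d.py .525 .232 .0567
```

```text
time: 13.65
ee_pos: [0.5253, 0.2314, 0.0618]
tcp_rot: [-63.4, 90.0, -153.5]
wrist_force: [-0.2, 0.8, -3.6]
opening: 0.0491
time: 14.65
ee_pos: [0.5254, 0.2314, 0.0597]
tcp_rot: [-83.7, 90.0, -173.8]
wrist_force: [0.7, 0.1, -4.1]
opening: 0.0488
t 14.65 pos [0.5254 0.2314 0.0597] q [ 23.8   8.4  -5.2  76.4   0.  113.8] open 0.0488 F [ 0.7  0.1 -4.1]
tool axes in world (columns)
 [[-0.     1.    -0.001]
 [-0.    -0.001 -1.   ]
 [-1.    -0.     0.   ]]
tool shift mm [ 3.  -0.4 -0.6]
turn so that tool y along world x: -0.0 (+-180)
```

```bash
python3 -m jog '0.5 0 0 0;1 0 0 0;1.5 0 0 0;1.5 0 0 0;2 0 0 0;2 0 0 0;2 0 0 0;2 0 0 0' && python3 -m jog '0.3 0 0 0;0.6 0 0 0;0.8 0 0 0;1 0 0 0;1 0 0 0;1 0 0 0;1 0 0 0;1 0 0 0'
```

```text
time: 15.65
ee_pos: [0.5254, 0.2314, 0.0578]
tcp_rot: [-59.4, 90.0, -149.4]
wrist_force: [0.2, -0.2, -4.2]
opening: 0.0486
time: 16.65
ee_pos: [0.5254, 0.2314, 0.0569]
tcp_rot: [115.9, 90.0, 25.9]
wrist_force: [-0.2, 0.3, -2.9]
opening: 0.0488
```

```bash
python3 -m jog '0.3 0 0 0;0.5 0 0 0;0.7 0 0 0;0.7 0 0 0;0.7 0 0 0;0.7 0 0 0;0.7 0 0 0;0.7 0 0 0'
```

```text
time: 17.65
ee_pos: [0.5255, 0.2315, 0.0567]
tcp_rot: [113.8, 90.0, 23.8]
wrist_force: [-1.4, -1.5, 4.8]
opening: 0.0483
```

The force went from -4.2 N to +4.8 N, so the spool is seated. Releasing.

```bash
python3 -m jog '0 0 0 0;0 0 0 0;0 0 0 0;0 0 0 0;0 0 0 0;0 0 0 0;0 0 0 0;0 0 0 0' 1 && python3 -m jog '-5 0 0 0;-15 0 0 0;-30 0 0 0;-50 0 0 0;-75 0 0 0;-100 0 0 0;-125 0 0 0;-140 0 0 0' && python3 -m jog '0 0 20 0;0 0 50 0;0 0 80 0;0 0 110 0;0 0 140 0;0 0 150 0;0 0 150 0;0 0 150 0'
python3 - <<'E'
from m import *
T,S=cam("top"),cam("side")
o=np.hstack([cv2.resize(T["img"][140:260,140:300],(400,300)),cv2.resize(S["img"][100:220,190:350],(400,300))])
o2=np.hstack([cv2.resize(T["img"][180:260,330:500],(400,300)),cv2.resize(S["img"][190:310,310:470],(400,300))])
cv2.imwrite("pics/f.png",np.vstack([o,o2])[...,::-1])
plyT=lambda h:(h[...,2]>205)&(h[...,1]<150)&(h[...,1]>50); plyS=lambda h:(h[...,2]>165)&(h[...,1]<140)&(h[...,1]>60)
a,_=ell(T,(170,165,245,245),"tallT",plyT); b,_=ell(S,(235,110,290,180),"tallS",plyS)
print(tri(T,a,S,b), status.get_obs()["wrist_force"])
print(onz(T,*ell(T,(398,200,448,244),"broad",plyT)[0],.056),onz(T,*ell(T,(350,200,390,240),"squat",plyT)[0],.046))
E
```

```text
time: 18.65
ee_pos: [0.5254, 0.2314, 0.0561]
tcp_rot: [-23.5, 90.0, -113.6]
wrist_force: [-0.1, -0.2, -0.2]
opening: 0.0853
time: 19.65
ee_pos: [0.5257, 0.2316, 0.1985]
tcp_rot: [114.0, 89.9, 24.0]
wrist_force: [-0.3, 0.1, -0.4]
opening: 0.0852
time: 20.65
ee_pos: [0.5252, 0.0819, 0.1958]
tcp_rot: [-111.3, 90.0, 158.6]
wrist_force: [-0.1, -0.4, -0.9]
opening: 0.0852
tallS [260.2 143.4] [13.2 20.5] 79
(array([ 1.59263944,  1.71646115, -1.21424777]), np.float64(0.0385461668671692)) [-0.36209277  0.53453366  0.79026568]
broad [420.1 223.1] [28.9 33.9] 96
squat [369.6 220.2] [23.1 23.7] 32
[ 0.49938627 -0.21876527  0.056     ] [ 0.50260396 -0.11416089  0.046     ]
```

View pics/f.png

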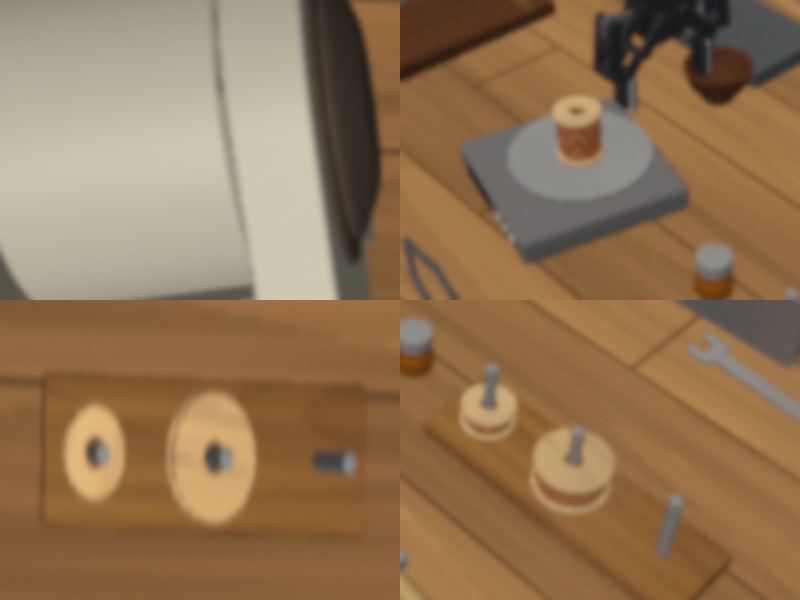

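The side view shows the spool standing upright at the middle of the pan with the gripper clear, and the other two spools on their posts. The arm hides the pan in the top view. I'll check the position from the side view and hand in.

Run:
```python
from h import *
S=cam("side"); print(onz(S,260.2,143.4,.105)); bot.job_done()
```

```text
[0.52701877 0.23123835 0.105     ]
the job is handed in; nothing more can be done
```

I moved the tall spool from its post to the scale, and it now stands upright on the pan, released, with the gripper clear. The job was handed in at about 21 s; the system gives no verdict.

- **Lift:** I gripped it on the copper winding at a 48.5 mm opening and lifted it 110 mm or more straight up before carrying it across.
- **Set-down:** I lowered it in small steps until the wrist force rose from -4.2 N to +4.8 N, which shows it was resting on the pan before I opened the gripper.
- **Final position:** From the side camera, the spool is at (0.527, 0.231), about 2 mm from the measured pan centre (0.525, 0.232). That takes its top at the stated 60 mm height.
- **Failed check:** The arm hid the pan from the top camera, so the final two-view check failed and the position comes from the side view only.
- **Other spools:** Both are still on their posts and read within 3 mm of where they started. I put that difference down to noise in the colour mask.
- **Load:** The wrist load while carrying was roughly 4 to 4.5 N, so the spool weighs about 0.4 to 0.45 kg in total. I did not work out how much wire that leaves.

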